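# Stack two crucible charges on their loading stands

## Robot

A 6-joint arm with a two-finger parallel gripper is mounted at the origin on the work surface. World frame = base frame: x ahead of the robot, y to its left, z up, the work surface at z = 0. Lengths are in m, angles in rad, forces in N, time in s.
With the tool pointing down it reaches from about 0.425 to 1.125 m from the base axis. Payload 14.9 kg.
Tool frame: the origin (TCP) lies midway between the tips of the shut fingers; the grasp point (between the pads) lies 19 mm behind it (manip.pinch_z is the z of the grasp point in the tool frame, in m); z points along the fingers, y is the line along which they close (so a half turn about z gives the same grasp; the last joint's range is limited). The gripper opens to 91 mm and grips with 3 to 60 N. Pads are 32 mm wide; open, the fingers measure 118 mm over their backs; the gripper's body (76 mm by 178 mm) begins 60 mm behind the grasp point.
Start: joints at [-1.364, 0.379, 1.734, -0, 1.028, -0.033], TCP at [0.166, -0.68, 0.214] pointing down, gripper open.
Joint ranges: [-2.77, 2.77], [-0.74, 2.19], [0, 2.66], [-1.06, 4.2], [0.31, 2.87], [-3.08, 3.08]. Speed limits (rad/s): [1.89, 1.89, 2.39, 3.14, 3.14, 3.14].

## Interface

Orientations are given as a rotation vector (axis times angle).
In Python, from station import manip gives the robot as it stands.
- The arm moves only by the tool servo_tool, never from a script. Its argument "moves" is text: rows parted by semicolons, each of 4 numbers parted by spaces: the shift along the tool's x, y, z in cm, then the turn about the tool's z in degrees. In form: x y z spin; .... A call has exactly 10 rows; each row shifts and turns the commanded pose from where the row before left it, along the tool's axes as they then stand; what a row does not reach is not made up. A row lasts 1/8 s, in which the tool goes at most 62.5 mm and 10.7 degrees, less where a joint would pass 70% of its speed; a pose out of reach is approached as far as the arm can. A call with a gripper value outside its range is refused whole. "claw" is the opening, from 0 (shut) to 1 (fully open), set as the call begins (left out, the last holds). The fingers move at their own pace and stop on an object; "squeeze" is the grip in N (left out, the last holds). Time passes only in rows, so rows that do not move let the fingers close, or fill a call up. It gives the time, the measured TCP pose, the force, the opening and the grip force at its end, in the units of the state.
- manip.get_state(): the state, without advancing time (a new reading comes with each control period).
- manip.snapshot(name): name is "scene" or "top" or "wrist"; returns the picture (480x640x3 uint8, red, green, blue); there is no depth.
- manip.calibration(name): a dict with "fx", "fy", "cx", "cy" (pixels), "rvec" (rotation vector, rad) and "tvec" (3), from world to camera coordinates, as OpenCV has them; the wrist camera has in their place "tool_from_camera" (4x4, takes a point from camera to tool coordinates, whose origin is the TCP and whose axes are the flange's). Camera axes: x right, y down, z forward; pixel columns grow to the right and rows downward; lengths in m; the calibration is good to about 2 mm. A picture is of the moment at which its call begins: read the wrist's pose just before it. calibration takes no time and is no camera call.
- manip.job_done(): hands the job in; it is judged then, once.
The state is a dict: "clock": time; "qpos": joint angles; "joint_vel": joint speeds; "effort": joint torques, N m; "tcp_pos": TCP position; "orientation": TCP orientation; "wrist_force": force on the tool from outside, world axes, zero at the start; "ft_torque": the same for the moment, N m; "grip_width": finger opening in m; "gripper_force": force on a finger pad.
Only numpy, scipy, OpenCV 4.12 (cv2) and the standard library are available. Lean on these libraries where they do the work, as an engineer would, in place of code of your own. Each camera call takes 0.05 s, during which the arm holds its last target. There are 200 camera calls.

## Task

Get the two furnace charges ready on their stands. First build the green stand from the bottom up: the black crucible in its ring, the white crucible seated in the mouth of the black one, and the blue lid on the white one; then on the red stand set the terracotta crucible and close it with the brass lid. Everything must be fully seated and released; never tip a crucible, and leave the jar, the pipe tee and the wrench where they are.

Things in the scene. Friction and masses are not known exactly. Their poses are not given: they have to be found in the camera images.
- green_stand: Green stand, fixed: green disc 84 mm across, 6 mm thick, with an aluminium ring on it, 60 mm outside, 47 mm inside diameter, 8 mm tall (top 14 mm above the table). A crucible's foot drops into the ring (2.5 mm play), its underside then 8 mm above the stand's origin. Origin: centre of the disc's underside, on the table; z up.
- red_stand: Red stand, fixed: red disc 84 mm across, 6 mm thick, with an aluminium ring on it, 60 mm outside, 47 mm inside diameter, 8 mm tall (top 14 mm above the table). A crucible's foot drops into the ring (2.5 mm play), its underside then 8 mm above the stand's origin. Origin: centre of the disc's underside, on the table; z up.
- graphite_crucible: Black graphite crucible, loose, upright, about 130 g: open round cup 54 mm across, 46 mm high in all. Its lowest 6 mm is a foot tapering from 42 to 34 mm across. Mouth 47 mm across (a foot fits with 2.5 mm play), wall 3.5 mm, inner floor 11 mm above the underside. A thing seated in it has its underside 40 mm above this one's. Origin: centre of underside; z up; round.
- white_crucible: White ceramic crucible, loose, upright, about 140 g: open round cup 54 mm across, 46 mm high in all. Its lowest 6 mm is a foot tapering from 42 to 34 mm across. Mouth 47 mm across (a foot fits with 2.5 mm play), wall 3.5 mm, inner floor 11 mm above the underside. A thing seated in it has its underside 40 mm above this one's. Origin: centre of underside; z up; round.
- clay_crucible: Terracotta (orange-brown clay) crucible, loose, upright, about 120 g: open round cup 54 mm across, 46 mm high in all. Its lowest 6 mm is a foot tapering from 42 to 34 mm across. Mouth 47 mm across (a foot fits with 2.5 mm play), wall 3.5 mm, inner floor 11 mm above the underside. A thing seated in it has its underside 40 mm above this one's. Origin: centre of underside; z up; round.
- blue_lid: Blue lid, loose, about 90 g, knob up: disc 56 mm across, 4 mm thick, on a foot 6 mm high tapering from 42 to 34 mm across; in the middle a knob 18 mm across, 30 mm tall. Disc top 10 mm, knob top 40 mm above the underside. All blue. Seated on a crucible, its underside is 40 mm above the crucible's. Origin: centre of underside; z up; round.
- brass_lid: Brass lid, loose, about 90 g, knob up: disc 56 mm across, 4 mm thick, on a foot 6 mm high tapering from 42 to 34 mm across; in the middle a knob 18 mm across, 30 mm tall. Disc top 10 mm, knob top 40 mm above the underside. All brass-yellow metal. Seated on a crucible, its underside is 40 mm above the crucible's. Origin: centre of underside; z up; round.
- jar: Bystander: closed amber glass jar with a grey cap, 50 mm in diameter, 60 mm high, loose. Origin: centre of its underside.
- tee: Bystander: steel pipe tee with yellow end bands lying on the table, 64 mm long and 22 mm thick, its branch reaching 34 mm to one side; loose. Origin: on the table under the crossing of its axes; x along the 64 mm run, y along the branch.
- wrench: Bystander: steel wrench about 160 mm long lying flat on the table beyond the other things, loose. Origin: under its middle; x along its length, handle to -x.

How it is judged:
By the outcome, as a careful person would: the job done as asked, in the order asked, and still so for the second after the job is handed in, with the robot touching nothing.
It also fails if it takes over 125 s, if anything falls off the work surface, if the arm or the gripper's body presses on something with over 40 N, if the wrist force passes 120 N, or if a joint passes its speed limit or range.

## Working session

There is one attempt and no reset: what is moved stays moved. The work goes in short steps, Python scripts to look and compute and a tool call to move; the robot and the scene stay as the last step left them, time stands still between calls to the robot, and variables do not carry over. Pictures are saved under pics/ and viewed, at most 14 in all, crops included, and the job is handed in when it is done.

Besides the shell and the picture viewer there is one more tool, called after ">>>" by a JSON object that holds its "name" and its "arguments", one argument or row to a line. servo_tool: Moves the arm, as the interface text tells. Its arguments: {"type":"object","properties":{"moves":{"type":"string"},"claw":{"type":"number"},"squeeze":{"type":"number"}},"required":["moves"]}

```bash
ls; mkdir -p pics; python3 - <<'E'
from station import manip
import cv2,numpy as np
s=manip.get_state();print({k:np.round(v,3) for k,v in s.items()},manip.pinch_z)
for n in("scene","top"):
    cv2.imwrite(f"pics/{n}0.png",manip.snapshot(n)[:,:,::-1]);c=manip.calibration(n);R=cv2.Rodrigues(np.array(c["rvec"]))[0];print(n,c,-R.T@np.array(c["tvec"]))
print(manip.calibration("wrist"))
E
```

```text
pics
{'clock': np.float64(0.0), 'qpos': array([-1.364,  0.379,  1.735,  0.   ,  1.029, -0.033]), 'joint_vel': array([-0.001, -0.   , -0.001, -0.   ,  0.   , -0.002]), 'effort': array([ 0.0000e+00, -7.6373e+01, -4.3436e+01,  6.5000e-02,  4.3000e-02,
       -0.0000e+00]), 'tcp_pos': array([ 0.166, -0.68 ,  0.213]), 'orientation': array([-3.118, -0.376,  0.   ]), 'wrist_force': array([0.357, 0.58 , 0.075]), 'ft_torque': array([-0.015,  0.019,  0.031]), 'gripper_force': np.float64(0.0), 'grip_width': np.float64(0.091)} -0.0188
scene {'fx': 441.23581692728703, 'fy': 441.23581692728703, 'cx': 321.9036036048689, 'cy': 244.0589890319765, 'rvec': array([ 2.14458691,  1.40395151, -0.46461793]), 'tvec': array([-0.24606701, -0.40967567,  1.18624377])} [ 1.04992756 -0.19258222  0.70435901]
top {'fx': 608.093609891868, 'fy': 608.093609891868, 'cx': 318.7988503838989, 'cy': 240.39337930452083, 'rvec': array([ 2.16319039, -2.16665084,  0.11185374]), 'tvec': array([0.00634436, 0.61335976, 1.09249274])} [0.49352277 0.00156162 1.15161785]
{'fx': 391.4778352703255, 'fy': 391.4778352703255, 'cx': 322.2551198003747, 'cy': 239.4846500278723, 'tool_from_camera': array([[-1.02712257e-03, -9.67709048e-01, -2.52067736e-01,
         7.09795119e-02],
       [ 9.99999453e-01, -1.04359975e-03, -6.83192715e-05,
        -5.66419326e-04],
       [-1.96944649e-04, -2.52067668e-01,  9.67709591e-01,
        -1.70339901e-01],
       [ 0.00000000e+00,  0.00000000e+00,  0.00000000e+00,
         1.00000000e+00]])}
```

View pics/scene0.png

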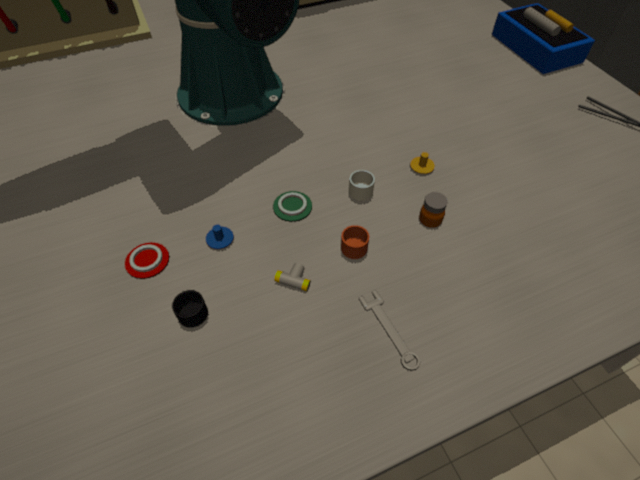

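View pics/top0.png

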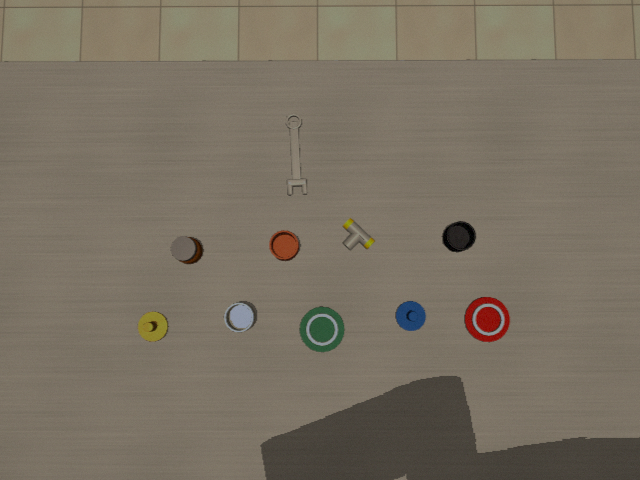

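The top view shows wrench (295,155), jar (187,250), terracotta (285,245), tee (358,235), black (459,237), brass lid (152,326), white (241,317), green stand (322,329), blue lid (411,316) and red stand (487,319). The scene view agrees, and everything is upright.

```bash
cat > h.py <<'E'
from station import manip
import cv2,numpy as np
def cam(n):
    c=manip.calibration(n);K=np.array([[c["fx"],0,c["cx"]],[0,c["fy"],c["cy"]],[0,0,1]])
    if n=="wrist":
        s=manip.get_state();T=np.eye(4);T[:3,:3]=cv2.Rodrigues(np.array(s["orientation"]))[0];T[:3,3]=s["tcp_pos"]
        T=T@c["tool_from_camera"];return K,T[:3,:3],T[:3,3]
    R=cv2.Rodrigues(np.array(c["rvec"]))[0];return K,R.T,-R.T@np.array(c["tvec"])
def ray(cm,uv,z):
    K,R,o=cm;d=R@np.linalg.solve(K,[uv[0],uv[1],1]);return (o+d*(z-o[2])/d[2])[:2]
def masks(im):
    h=cv2.cvtColor(im,cv2.COLOR_RGB2HSV);H,S,V=[h[:,:,i].astype(int) for i in range(3)]
    return dict(green=(abs(H-75)<20)&(S>90)&(V>30),red=((H<4)|(H>174))&(S>200)&(V>90),clay=(abs(H-8)<5)&(S>140)&(V>60),
     blue=(abs(H-107)<10)&(S>150)&(V>50),brass=(abs(H-26)<5)&(S>150)&(V>60),black=(V<45),white=(S<60)&(V>150))
def blob(m,roi=None):
    m=m.astype(np.uint8)
    if roi:
        k=np.zeros_like(m);x,y,r=roi;k[max(0,y-r):y+r,max(0,x-r):x+r]=1;m=m*k
    cs=cv2.findContours(m,cv2.RETR_EXTERNAL,cv2.CHAIN_APPROX_NONE)[0]
    c=cv2.convexHull(max(cs,key=cv2.contourArea));M=cv2.moments(c)
    return (M["m10"]/M["m00"],M["m01"]/M["m00"]),M["m00"],cv2.boundingRect(c)
Z=dict(green=.004,red=.004,clay=.026,black=.026,white=.026,blue=.008,brass=.008)
E
python3 - <<'E'
from h import *
R={"top":dict(green=(322,329),red=(487,319),clay=(285,245),black=(459,237),white=(241,317),blue=(411,316),brass=(152,326)),
"scene":dict(green=(293,206),red=(147,260),clay=(355,243),black=(190,308),white=(362,187),blue=(220,237),brass=(423,163))}
for n in R:
    im=manip.snapshot(n);ms=masks(im);c=cam(n)
    for k,(x,y) in R[n].items():
        try:p,a,b=blob(ms[k],(x,y,28));print(n,k,np.round(p,1),a,b,np.round(ray(c,p,Z[k]),4))
        except Exception as e:print(n,k,e)
    if n=="top":
        for nm,q,z in(("jar",(183,248),.06),("tee",(358,235),.011),("wrench",(297,188),0)):print(nm,ray(c,q,z))
E
```

```text
top green [321.7 328.9] 1479.5 (300, 307, 44, 45) [4.5e-01 3.0e-04]
top red [486.7 318.8] 1485.0 (465, 297, 44, 44) [ 0.4684 -0.3084]
top clay [283.8 244.8] 642.5 (270, 231, 29, 29) [0.606  0.0706]
top black [458.7 236.3] 738.5 (443, 221, 33, 31) [ 0.6213 -0.255 ]
top white [241.3 315.5] 410.5 (230, 303, 23, 25) [0.4755 0.1481]
top blue [410.2 315.4] 626.5 (396, 301, 29, 29) [ 0.475  -0.1649]
top brass [152.6 326.1] 647.5 (138, 312, 30, 29) [0.4559 0.3156]
jar [0.59708608 0.25033396]
tee [ 0.62580819 -0.06858187]
wrench [0.71826409 0.04724433]
scene green [292.2 206.3] 820.0 (274, 193, 38, 28) [0.4532 0.0017]
scene red [146.4 260. ] 1116.5 (125, 243, 44, 35) [ 0.47   -0.3064]
scene clay [354.1 240.5] 650.5 (342, 226, 27, 33) [0.6019 0.0732]
scene black [189.9 308.8] 953.0 (173, 291, 35, 37) [ 0.622  -0.2527]
scene white max() iterable argument is empty
scene blue [219.1 236.9] 440.0 (207, 225, 26, 24) [ 0.4746 -0.1629]
scene brass [422.2 165.3] 251.5 (411, 158, 23, 16) [0.4583 0.3174]
```

>>> {"name": "servo_tool", "arguments": {
  "moves": "0 0 0 10; 0 0 0 3.8; 4.4 -4.2 0 0; 4.4 -4.2 0 0; 4.4 -4.2 0 0; 4.4 -4.2 0 0; 4.4 -4.2 0 0; 4.4 -4.2 0 0; 4.4 -4.2 0 0; 4.4 -4.2 0 0",
  "claw": 1,
  "squeeze": 25
}}

```text
clock: 1.45
tcp_pos: [0.5198, -0.3428, 0.214]
orientation: [3.141, -0.002, 0.0]
wrist_force: [0.3, -0.4, -0.0]
grip_width: 0.0911
gripper_force: 0.0
```

>>> {"name": "servo_tool", "arguments": {
  "moves": "3.4 -3 0 0; 3.4 -3 0 0; 3.4 -3 0 0; 0 0 0 0; 0 0 0 0; 0 0 0 0; 0 0 0 0; 0 0 0 0; 0 0 0 0; 0 0 0 0"
}}

```text
clock: 2.7
tcp_pos: [0.6207, -0.2545, 0.214]
orientation: [3.142, -0.002, -0.0]
wrist_force: [0.2, -0.0, 1.1]
grip_width: 0.0911
gripper_force: 0.0
```

Clean motion. Refine the black crucible from the wrist camera.

```bash
cat > w.py <<'E'
from h import *
import sys
c=cam("wrist");im=manip.snapshot("wrist");cv2.imwrite(f"pics/{sys.argv[1]}.png",im[:,:,::-1]);ms=masks(im)
print(np.round(manip.get_state()["tcp_pos"],4))
for k in sys.argv[2:]:
    k,_,z=k.partition(":");p,a,b=blob(ms[k]);print(k,np.round(p,1),a,b,np.round(ray(c,p,float(z) if z else Z[k]),4))
E
python3 w.py w1 black
```

```text
[ 0.6207 -0.2545  0.2139]
black [270.3 399.6] 94675.0 (0, 279, 640, 201) [ 0.4232 -0.1985]
```

View pics/w1.png

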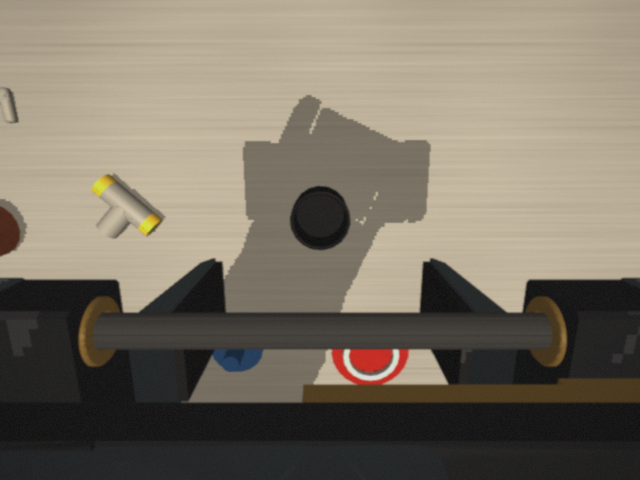

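The wrist view shows the black crucible at about (320,218), between the fingers' shadow. The gripper body fills the rows below 280, so I'll mask with a region of interest.

```bash
cat > w.py <<'E'
from h import *
import sys
c=cam("wrist");im=manip.snapshot("wrist");cv2.imwrite(f"pics/{sys.argv[1]}.png",im[:,:,::-1]);ms=masks(im)
print(np.round(manip.get_state()["tcp_pos"],4))
for a in sys.argv[2:]:
    k,z,x,y,r=a.split(":");p,a,b=blob(ms[k],(int(x),int(y),int(r)));print(k,np.round(p,1),a,b,np.round(ray(c,p,float(z)),4))
E
python3 w.py w2 black:.026:320:218:42
```

```text
[ 0.6207 -0.2545  0.2139]
black [319.8 217.9] 2771.0 (291, 187, 58, 62) [ 0.619  -0.2516]
```

>>> {"name": "servo_tool", "arguments": {
  "moves": "0 -0.15 4 0; 0 0 4 0; 0 0 4 0; 0 0 3.5 0; 0 0 2.5 0; 0 0 1.5 0; 0 0 0.7 0; 0 0 0 0; 0 0 0 0; 0 0 0 0"
}}

```text
clock: 4.05
tcp_pos: [0.6211, -0.2531, 0.0127]
orientation: [3.141, -0.002, 0.002]
wrist_force: [0.5, -1.0, 0.1]
grip_width: 0.0912
gripper_force: 0.0
```

>>> {"name": "servo_tool", "arguments": {
  "moves": "0 0 0 0; 0 0 0 0; 0 0 0 0; 0 0 0 0; 0 0 0 0; 0 0 0 0; 0 0 0 0; 0 0 0 0; 0 0 0 0; 0 0 0 0",
  "claw": 0
}}

```text
clock: 5.3
tcp_pos: [0.6207, -0.253, 0.0119]
orientation: [-3.142, 0.002, 0.0]
wrist_force: [0.0, 1.2, 0.7]
grip_width: 0.0542
gripper_force: 25.0
```

>>> {"name": "servo_tool", "arguments": {
  "moves": "0 0 -2 0; 0 0 -5 0; 0 0 -5 0; -2 -3 -1.8 0; -3 -4.4 0 0; -3 -4.5 0 0; -3 -4.5 0 0; -3 -4.5 0 0; -2 -3 0 0; -0.9 -1.5 0 0"
}}

```text
clock: 6.55
tcp_pos: [0.4513, 0.0023, 0.1509]
orientation: [3.142, 0.0, 0.002]
wrist_force: [0.4, -0.7, -1.1]
grip_width: 0.0543
gripper_force: 25.0
```

>>> {"name": "servo_tool", "arguments": {
  "moves": "0 0 0 0; 0 0 0 0; 0 0 0 0; 0 0 0 0; 0 0 0 0; 0 0 0 0; 0 0 0 0; 0 0 0 0; 0 0 0 0; 0 0 0 0"
}}

```text
clock: 7.8
tcp_pos: [0.452, 0.0012, 0.15]
orientation: [3.142, -0.002, 0.0]
wrist_force: [0.0, 0.6, -0.9]
grip_width: 0.0542
gripper_force: 25.0
```

```bash
python3 w.py w3 green:.004:320:215:80
```

```text
[0.452  0.0012 0.1499]
green [320.1 219.4] 5835.0 (272, 180, 98, 73) [0.4576 0.0036]
```

View pics/w3.png

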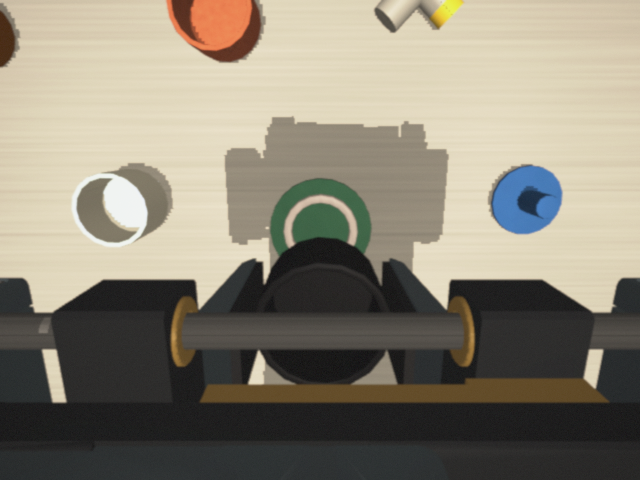

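The view shows the green disc from row 180, columns 272–370, with its lower part hidden by the held black crucible. I take its centre from the top edge and the sides.

```bash
cat > circ.py <<'E'
from h import *
import sys
# usage: circ.py colour x y r z maxrow radius ; fit centre of known-radius disc at height z from hull edge points above maxrow in the wrist view
from scipy.optimize import least_squares
k=sys.argv[1];x,y,r=map(int,sys.argv[2:5]);z=float(sys.argv[5]);mr=int(sys.argv[6]);rad=float(sys.argv[7])
c=cam("wrist");im=manip.snapshot("wrist");m=masks(im)[k].astype(np.uint8);g=np.zeros_like(m);g[max(0,y-r):y+r,max(0,x-r):x+r]=1;m*=g
C=max(cv2.findContours(m,cv2.RETR_EXTERNAL,cv2.CHAIN_APPROX_NONE)[0],key=cv2.contourArea)[:,0]
P=np.array([ray(c,p,z) for p in C if p[1]<mr])
s=least_squares(lambda q:np.hypot(*(P-q[:2]).T)-rad,P.mean(0),loss="soft_l1",f_scale=.001)
print(manip.get_state()["tcp_pos"].round(4),len(P),s.x.round(4),np.abs(s.fun).mean().round(5))
E
python3 circ.py green 320 215 80 .006 232 .042
```

```text
[0.452  0.0012 0.1499] 303 [0.4418 0.0033] 0.00409
```

```bash
sed -i 's/^C=max(\(.*\))\[:,0\]$/C=cv2.convexHull(max(\1))[:,0]/' circ.py; python3 circ.py green 320 215 80 .006 232 .042
```

```text
[0.452  0.0012 0.1499] 22 [0.4478 0.0038] 0.00064
```

>>> {"name": "servo_tool", "arguments": {
  "moves": "-0.2 -0.1 3 0; 0 0 3.5 0; 0 0 2.5 0; 0 0 1.5 0; 0 0 0.8 0; 0 0 0.5 0; 0 0 0.5 0; 0 0 0.4 0; 0 0 0.2 0; 0 0 0 0"
}}

```text
clock: 9.2
tcp_pos: [0.45, 0.0022, 0.0209]
orientation: [-3.142, 0.002, 0.0]
wrist_force: [-1.0, -0.5, -1.7]
grip_width: 0.0542
gripper_force: 25.0
```

>>> {"name": "servo_tool", "arguments": {
  "moves": "0 0 0.1 0; 0 0 0 0; 0 0 0 0; 0 0 0 0; 0 0 0 0; 0 0 0 0; 0 0 0 0; 0 0 0 0; 0 0 0 0; 0 0 0 0"
}}

```text
clock: 10.45
tcp_pos: [0.45, 0.0022, 0.0199]
orientation: [-3.142, 0.002, 0.0]
wrist_force: [-0.0, -0.1, -1.2]
grip_width: 0.0538
gripper_force: 25.0
```

>>> {"name": "servo_tool", "arguments": {
  "moves": "0 0 0 0; 0 0 0 0; 0 0 0 0; 0 0 0 0; 0 0 0 0; 0 0 -2 0; 0 0 -4 0; 0 0 -5 0; 0 0 -5 0; 0 0 -2 0",
  "claw": 1
}}

```text
clock: 11.7
tcp_pos: [0.451, 0.0022, 0.2028]
orientation: [3.141, -0.002, 0.006]
wrist_force: [0.5, 0.0, 0.2]
grip_width: 0.0914
gripper_force: 0.0
```

```bash
python3 w.py w4 black:.034:320:210:50; python3 circ.py black 320 210 50 .054 400 .027
```

```text
[0.4517 0.0022 0.204 ]
black [322.2 224.6] 3154.0 (291, 191, 63, 67) [0.4478 0.0028]
[0.4512 0.0022 0.2021] 26 [0.4518 0.003 ] 0.0008
```

>>> {"name": "servo_tool", "arguments": {
  "moves": "0.5 -3 0 0; 0.5 -3 0 0; 0.5 -3 0 0; 0.5 -3 0 0; 0.5 -2.6 0 0; 0 0 0 0; 0 0 0 0; 0 0 0 0; 0 0 0 0; 0 0 0 0"
}}

```text
clock: 13.05
tcp_pos: [0.4752, 0.1479, 0.2]
orientation: [-3.142, 0.002, -0.0]
wrist_force: [-0.6, -0.3, 0.6]
grip_width: 0.0913
gripper_force: 0.0
```

```bash
python3 w.py w5 white:.046:320:210:70
```

```text
[0.4752 0.148  0.2   ]
white [296.7 239.6] 6302.5 (250, 196, 98, 84) [0.4616 0.1704]
```

View pics/w5.png

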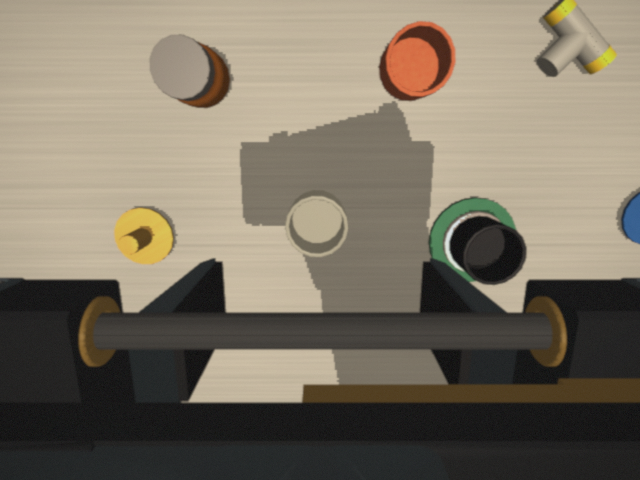

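The white crucible's rim spans columns 286–348 and rows 195–256, so its centre is about (317,225.5). Black sits concentric in the green stand's ring at about (488,248).

```bash
python3 -c "
from h import *
c=cam('wrist');print(ray(c,(317,225.5),.046),ray(c,(316.7,223.5),.026))"
```

```text
[0.47383748 0.15301993] [0.47123227 0.1535566 ]
```

>>> {"name": "servo_tool", "arguments": {
  "moves": "-0.1 -0.35 4 0; 0 0 4 0; 0 0 4 0; 0 0 3 0; 0 0 2 0; 0 0 1.2 0; 0 0 0.6 0; 0 0 0 0; 0 0 0 0; 0 0 0 0"
}}

```text
clock: 14.35
tcp_pos: [0.4746, 0.1518, 0.0125]
orientation: [-3.141, 0.002, -0.002]
wrist_force: [0.4, 0.5, -0.1]
grip_width: 0.0909
gripper_force: 0.0
```

>>> {"name": "servo_tool", "arguments": {
  "moves": "0 0 0 0; 0 0 0 0; 0 0 0 0; 0 0 0 0; 0 0 0 0; 0 0 0 0; 0 0 0 0; 0 0 0 0; 0 0 0 0; 0 0 0 0",
  "claw": 0
}}

```text
clock: 15.6
tcp_pos: [0.4742, 0.1517, 0.012]
orientation: [-3.142, 0.002, -0.0]
wrist_force: [-0.0, 0.3, 0.4]
grip_width: 0.0538
gripper_force: 25.0
```

>>> {"name": "servo_tool", "arguments": {
  "moves": "0 0 -2 0; 0 0 -4 0; 0 0 -4 0; 0 2 -3 0; -0.6 3 0 0; -0.6 4 0 0; -0.6 3 0 0; -0.6 2 0 0; 0 0.95 0 0; 0 0 0 0"
}}

```text
clock: 16.85
tcp_pos: [0.4502, 0.0021, 0.1419]
orientation: [-3.142, 0.003, -0.0]
wrist_force: [-0.9, 0.1, -1.2]
grip_width: 0.0541
gripper_force: 25.0
```

>>> {"name": "servo_tool", "arguments": {
  "moves": "0 0 2 0; 0 0 2 0; 0 0 1.5 0; 0 0 0.8 0; 0 0 0.6 0; 0 0 0.4 0; 0 0 0.3 0; 0 0 0.3 0; 0 0 0 0; 0 0 0 0"
}}

```text
clock: 18.1
tcp_pos: [0.45, 0.0022, 0.063]
orientation: [-3.142, 0.002, -0.0]
wrist_force: [-0.6, -0.9, -1.2]
grip_width: 0.0536
gripper_force: 25.0
```

>>> {"name": "servo_tool", "arguments": {
  "moves": "0 0 0.1 0; 0 0 0.1 0; 0 0 0.1 0; 0 0 0 0; 0 0 0 0; 0 0 0 0; 0 0 0 0; 0 0 0 0; 0 0 0 0; 0 0 0 0"
}}

```text
clock: 19.35
tcp_pos: [0.45, 0.0022, 0.0599]
orientation: [-3.142, 0.002, 0.0]
wrist_force: [-0.1, 0.0, -0.4]
grip_width: 0.0543
gripper_force: 25.0
```

>>> {"name": "servo_tool", "arguments": {
  "moves": "0 0 0 0; 0 0 0 0; 0 0 0 0; 0 0 0 0; 0 0 0 0; 0 0 -2 0; 0 0 -4 0; 0 0 -4 0; 0 0 -3 0; 0 0 -1 0",
  "claw": 1
}}

```text
clock: 20.6
tcp_pos: [0.4507, 0.0022, 0.2014]
orientation: [3.141, -0.002, 0.004]
wrist_force: [-0.7, 0.1, -0.8]
grip_width: 0.0915
gripper_force: 0.0
```

>>> {"name": "servo_tool", "arguments": {
  "moves": "0.4 3 0 0; 0.4 3 0 0; 0.4 3 0 0; 0.4 3 0 0; 0.4 2.5 0 0; 0.4 2 0 0; 0 0 0 0; 0 0 0 0; 0 0 0 0; 0 0 0 0"
}}

```text
clock: 21.85
tcp_pos: [0.4738, -0.1623, 0.2]
orientation: [3.142, -0.001, 0.0]
wrist_force: [0.1, 0.8, 0.1]
grip_width: 0.0914
gripper_force: 0.0
```

```bash
python3 w.py w6 blue:.008:320:215:60; python3 - <<'E'
from h import *
a=manip.snapshot("scene")[140:300,150:400];b=manip.snapshot("top")[250:400,220:470]
w=cv2.imread("pics/w6.png")
cv2.imwrite("pics/m6.png",np.hstack([cv2.resize(w,(400,300)),cv2.resize(a,(400,300),interpolation=2)[:,:,::-1]]))
E
```

```text
[ 0.4738 -0.1624  0.2   ]
blue [334.9 199.1] 279.0 (326, 188, 21, 21) [ 0.4892 -0.1736]
```

View pics/m6.png

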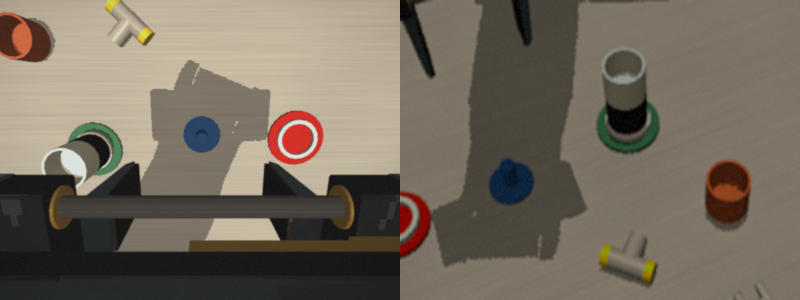

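White sits straight on black on the green stand. The blue lid lies in shadow at about (323,214) in full-size pixels, so I loosen its mask.

```bash
sed -i 's/blue=(abs(H-107)<10)&(S>150)&(V>50)/blue=(abs(H-107)<12)\&(S>90)\&(V>25)/' h.py; python3 w.py w7 blue:.008:320:215:50; python3 circ.py blue 320 215 50 .01 400 .028; python3 - <<'E'
from h import *
w=cv2.imread("pics/w7.png");print(cv2.cvtColor(w[210:216,300:304],cv2.COLOR_BGR2HSV)[0])
cv2.imwrite("pics/c7.png",cv2.resize(w[165:265,270:380],None,fx=4,fy=4))
E
```

```text
[ 0.4738 -0.1627  0.2   ]
blue [322.2 214.8] 2524.5 (294, 187, 58, 57) [ 0.4743 -0.162 ]
[ 0.4738 -0.1627  0.2   ] 31 [ 0.4746 -0.162 ] 0.00109
[[106 152  99]
 [107 144 101]
 [106 150 100]
 [107 149 101]]
```

View pics/c7.png

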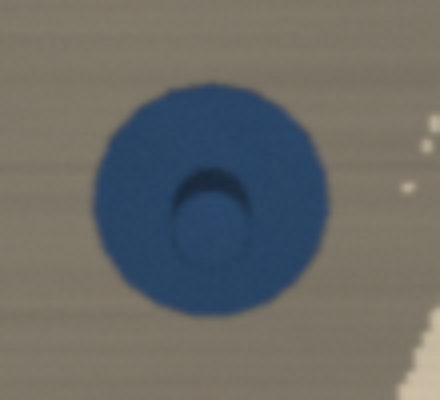

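The lid's disc is centred at crop pixel (211,200), with the knob top just below it at (211,232).

>>> {"name": "servo_tool", "arguments": {
  "moves": "0.1 0 4 0; 0 0 4 0; 0 0 4 0; 0 0 3 0; 0 0 2 0; 0 0 1 0; 0 0 0.6 0; 0 0 0 0; 0 0 0 0; 0 0 0 0",
  "claw": 0.5
}}

```text
clock: 23.35
tcp_pos: [0.4751, -0.1629, 0.0144]
orientation: [3.141, -0.002, 0.001]
wrist_force: [-0.7, 0.7, 0.5]
grip_width: 0.0458
gripper_force: 0.0
```

>>> {"name": "servo_tool", "arguments": {
  "moves": "0 0 0 0; 0 0 0 0; 0 0 0 0; 0 0 0 0; 0 0 0 0; 0 0 0 0; 0 0 0 0; 0 0 0 0; 0 0 0 0; 0 0 0 0",
  "claw": 0
}}

```text
clock: 24.6
tcp_pos: [0.4748, -0.1628, 0.0139]
orientation: [-3.142, 0.002, 0.0]
wrist_force: [-0.1, 0.7, 2.0]
grip_width: 0.0175
gripper_force: 25.0
```

>>> {"name": "servo_tool", "arguments": {
  "moves": "0 0 -3 0; 0 0 -6 0; 0 0 -6 0; -0.4 -2.5 -1 0; -0.6 -4 0 0; -0.6 -4 0 0; -0.5 -3.5 0 0; -0.3 -2 0 0; -0.1 -0.5 0 0; 0 0 0 0"
}}

```text
clock: 25.85
tcp_pos: [0.45, 0.002, 0.1739]
orientation: [3.142, -0.001, 0.0]
wrist_force: [-0.2, -0.8, -0.8]
grip_width: 0.0173
gripper_force: 25.0
```

>>> {"name": "servo_tool", "arguments": {
  "moves": "0 0 2 0; 0 0 2 0; 0 0 1.2 0; 0 0 0.8 0; 0 0 0.6 0; 0 0 0.3 0; 0 0 0 0; 0 0 0 0; 0 0 0 0; 0 0 0 0"
}}

```text
clock: 27.1
tcp_pos: [0.45, 0.0022, 0.1051]
orientation: [3.142, -0.002, 0.0]
wrist_force: [0.4, -0.1, -1.4]
grip_width: 0.0172
gripper_force: 25.0
```

Now the last 3 mm, a check on the force, release, then up and over to the terracotta crucible.

>>> {"name": "servo_tool", "arguments": {
  "moves": "0 0 0.1 0; 0 0 0.1 0; 0 0 0.1 0; 0 0 0 0; 0 0 0 0; 0 0 0 0; 0 0 0 0; 0 0 0 0; 0 0 0 0; 0 0 0 0"
}}

```text
clock: 28.35
tcp_pos: [0.45, 0.0022, 0.1019]
orientation: [-3.142, 0.002, 0.0]
wrist_force: [-0.1, 0.8, 0.3]
grip_width: 0.0175
gripper_force: 25.0
```

>>> {"name": "servo_tool", "arguments": {
  "moves": "0 0 0 0; 0 0 0 0; 0 0 0 0; 0 0 0 0; 0 0 -1 0; 0 0 -3 0; 0 0 -4 0; 0 0 -3 0; 0 0 -1 0; 0 0 0 0",
  "claw": 0.5
}}

```text
clock: 29.6
tcp_pos: [0.4501, 0.0022, 0.2221]
orientation: [3.142, -0.002, 0.001]
wrist_force: [0.8, -0.4, -1.1]
grip_width: 0.0455
gripper_force: 0.0
```

>>> {"name": "servo_tool", "arguments": {
  "moves": "3 -1.4 0 0; 3 -1.4 0 0; 3 -1.4 0 0; 3 -1.4 0 0; 2.5 -1 0 0; 1 -0.4 0 0; 0 0 0 0; 0 0 0 0; 0 0 0 0; 0 0 0 0",
  "claw": 1
}}

```text
clock: 30.85
tcp_pos: [0.6048, 0.0719, 0.2222]
orientation: [-3.142, 0.002, -0.0]
wrist_force: [-0.0, 0.4, -0.9]
grip_width: 0.0914
gripper_force: 0.0
```

```bash
python3 w.py w8 clay:.026:320:215:55;  python3 - <<'E'
from h import *
a=manip.snapshot("scene")[140:300,150:400]
w=cv2.imread("pics/w8.png")
cv2.imwrite("pics/m8.png",np.hstack([cv2.resize(w,(400,300)),cv2.resize(a,(400,300),interpolation=2)[:,:,::-1]]))
E
```

```text
[0.6048 0.0719 0.2221]
clay [321.6 216.9] 2695.5 (293, 186, 58, 62) [0.6025 0.0731]
```

View pics/m8.png

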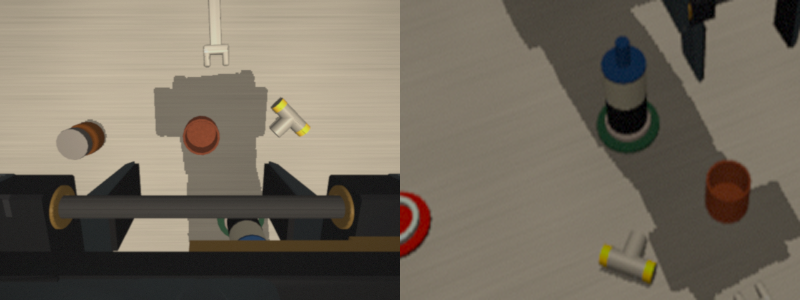

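The green stack is complete and straight, with the blue lid on. The terracotta crucible is at about (321.6,216.9) in the wrist view.

>>> {"name": "servo_tool", "arguments": {
  "moves": "-0.1 0 4 0; 0 0 4 0; 0 0 4 0; 0 0 4 0; 0 0 2.5 0; 0 0 1.5 0; 0 0 1 0; 0 0 0 0; 0 0 0 0; 0 0 0 0"
}}

```text
clock: 32.2
tcp_pos: [0.6045, 0.0721, 0.0127]
orientation: [-3.141, 0.002, -0.002]
wrist_force: [0.8, 0.1, -0.4]
grip_width: 0.0914
gripper_force: 0.0
```

>>> {"name": "servo_tool", "arguments": {
  "moves": "0 0 0 0; 0 0 0 0; 0 0 0 0; 0 0 0 0; 0 0 0 0; 0 0 0 0; 0 0 0 0; 0 0 0 0; 0 0 0 0; 0 0 0 0",
  "claw": 0
}}

```text
clock: 33.45
tcp_pos: [0.604, 0.072, 0.0119]
orientation: [-3.142, 0.002, 0.0]
wrist_force: [-0.9, 0.4, 0.6]
grip_width: 0.0534
gripper_force: 25.0
```

>>> {"name": "servo_tool", "arguments": {
  "moves": "0 0 -2 0; 0 0 -5 0; 0 0 -5 0; -0.5 2 -2 0; -2 6 0 0; -2 6 0 0; -2 6 0 0; -2 6 0 0; -2 6 0 0; -1.5 4 0 0"
}}

```text
clock: 34.7
tcp_pos: [0.4839, -0.2866, 0.1534]
orientation: [3.141, -0.004, 0.002]
wrist_force: [0.4, 0.2, -0.6]
grip_width: 0.0537
gripper_force: 25.0
```

>>> {"name": "servo_tool", "arguments": {
  "moves": "-1.5 2 0 0; 0 0 0 0; 0 0 0 0; 0 0 0 0; 0 0 0 0; 0 0 0 0; 0 0 0 0; 0 0 0 0; 0 0 0 0; 0 0 0 0"
}}

```text
clock: 35.95
tcp_pos: [0.4698, -0.3043, 0.1519]
orientation: [-3.142, 0.002, 0.0]
wrist_force: [-0.3, 0.1, -1.6]
grip_width: 0.0536
gripper_force: 25.0
```

```bash
python3 circ.py red 320 215 80 .006 230 .042
```

```text
[ 0.4698 -0.3043  0.1519] 9 [ 0.4587 -0.3308] 0.00225
```

Poor fit (the red mask breaks in the gripper's shadow); look.

```bash
python3 - <<'E'
from h import *
w=manip.snapshot("wrist");cv2.imwrite("pics/w9.png",w[:,:,::-1]);print(cv2.cvtColor(w,cv2.COLOR_RGB2HSV)[195:215:5,285:360:15].tolist())
cv2.imwrite("pics/c9.png",cv2.resize(w[150:300,230:410],None,fx=3,fy=3)[:,:,::-1])
E
```

```text
[[[12, 63, 130], [1, 196, 146], [8, 71, 133], [12, 58, 146], [1, 202, 148]], [[1, 195, 144], [1, 197, 144], [15, 51, 196], [15, 52, 191], [7, 84, 140]], [[1, 198, 143], [14, 50, 179], [2, 195, 144], [2, 199, 146], [15, 52, 203]], [[1, 199, 142], [15, 51, 195], [2, 196, 146], [2, 199, 145], [12, 61, 164]]]
```

View pics/c9.png

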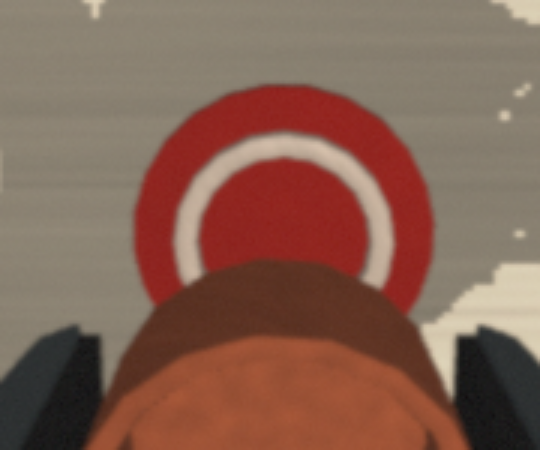

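The red stand shows at crop (285,235), that is, about (325,228) in the full image. It is in shadow with saturation around 196, so I relax that threshold.

```bash
sed -i 's/(S>200)&(V>90)/(S>160)\&(V>90)/' h.py; python3 circ.py red 320 215 80 .006 228 .042
```

```text
[ 0.4698 -0.3043  0.1519] 20 [ 0.4665 -0.3052] 0.00046
```

>>> {"name": "servo_tool", "arguments": {
  "moves": "-0.2 0.25 3 0; 0 0 3.5 0; 0 0 2.5 0; 0 0 1.5 0; 0 0 0.8 0; 0 0 0.6 0; 0 0 0.5 0; 0 0 0.4 0; 0 0 0.1 0; 0 0 0 0"
}}

```text
clock: 37.35
tcp_pos: [0.4679, -0.3068, 0.023]
orientation: [3.141, -0.002, 0.0]
wrist_force: [0.6, 0.0, -1.2]
grip_width: 0.0534
gripper_force: 25.0
```

>>> {"name": "servo_tool", "arguments": {
  "moves": "0 0 0.1 0; 0 0 0.1 0; 0 0 0.1 0; 0 0 0 0; 0 0 0 0; 0 0 0 0; 0 0 0 0; 0 0 0 0; 0 0 0 0; 0 0 0 0"
}}

```text
clock: 38.6
tcp_pos: [0.4678, -0.3068, 0.0199]
orientation: [3.142, -0.002, 0.0]
wrist_force: [1.2, 0.9, -1.3]
grip_width: 0.0539
gripper_force: 25.0
```

>>> {"name": "servo_tool", "arguments": {
  "moves": "0 0 0 0; 0 0 0 0; 0 0 0 0; 0 0 0 0; 0 0 0 0; 0 0 -2 0; 0 0 -4 0; 0 0 -5 0; 0 0 -5 0; 0 0 -2 0",
  "claw": 1
}}

```text
clock: 39.85
tcp_pos: [0.4688, -0.3074, 0.2045]
orientation: [3.139, -0.002, 0.006]
wrist_force: [-0.4, -0.1, -1.5]
grip_width: 0.091
gripper_force: 0.0
```

>>> {"name": "servo_tool", "arguments": {
  "moves": "0 -3 0 0; 0 -5 0 0; 0 -6 0 0; 0 -6 0 0; 0 -6 0 0; 0 -6 0 0; 0 -6 0 0; 0 -6 0 0; 0 -6 0 0; -0.5 -5 0 0"
}}

```text
clock: 41.1
tcp_pos: [0.4632, 0.2456, 0.2015]
orientation: [-3.141, 0.0, -0.002]
wrist_force: [0.4, -0.1, 1.0]
grip_width: 0.0912
gripper_force: 0.0
```

>>> {"name": "servo_tool", "arguments": {
  "moves": "-0.5 -5 0 0; 0 -2.3 0 0; 0 0 0 0; 0 0 0 0; 0 0 0 0; 0 0 0 0; 0 0 0 0; 0 0 0 0; 0 0 0 0; 0 0 0 0",
  "claw": 0.5
}}

```text
clock: 42.35
tcp_pos: [0.4584, 0.3162, 0.1999]
orientation: [3.142, -0.002, -0.0]
wrist_force: [0.3, 0.1, -0.0]
grip_width: 0.0458
gripper_force: 0.0
```

```bash
sed -i 's/brass=(abs(H-26)<5)&(S>150)/brass=(abs(H-25)<6)\&(S>110)/' h.py; python3 w.py w10 brass:.008:320:215:50; python3 circ.py brass 320 215 50 .01 400 .028;  python3 - <<'E'
from h import *
a=manip.snapshot("scene")[140:360,80:380]
w=cv2.imread("pics/w10.png")
cv2.imwrite("pics/m10.png",np.hstack([cv2.resize(w,(400,300)),cv2.resize(a,(400,300),interpolation=2)[:,:,::-1]]))
E
```

```text
[0.4585 0.3163 0.1999]
brass [304.1 237.6] 138.0 (294, 229, 22, 18) [0.4368 0.3341]
[0.4585 0.3163 0.1999] 12 [0.4568 0.3176] 0.00199
```

View pics/m10.png

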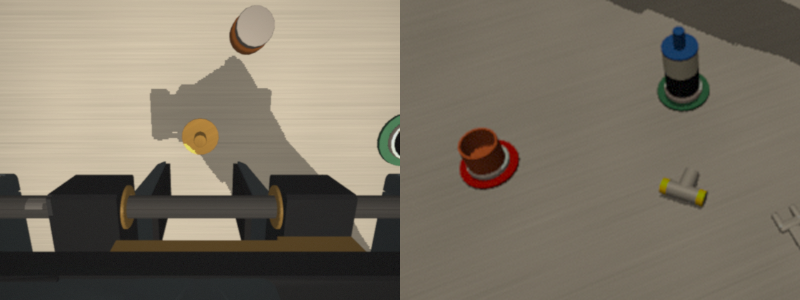

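Terracotta looks seated on the red stand, with the stack intact. The brass lid is at about (320,218) with an orange hue in shadow, so I widen the mask.

```bash
sed -i 's/brass=(abs(H-25)<6)/brass=(abs(H-22)<9)/' h.py; python3 w.py w11 brass:.008:320:218:42; python3 circ.py brass 320 218 42 .01 400 .028
```

```text
[0.4585 0.3163 0.1999]
brass [320.  217.9] 2625.0 (291, 189, 59, 58) [0.4559 0.3189]
[0.4585 0.3163 0.1999] 33 [0.4558 0.319 ] 0.00049
```

>>> {"name": "servo_tool", "arguments": {
  "moves": "-0.15 -0.1 4 0; 0 0 4 0; 0 0 4 0; 0 0 3 0; 0 0 2 0; 0 0 1 0; 0 0 0.6 0; 0 0 0 0; 0 0 0 0; 0 0 0 0"
}}

```text
clock: 43.85
tcp_pos: [0.4573, 0.3175, 0.0145]
orientation: [-3.141, 0.002, -0.001]
wrist_force: [-0.8, 0.3, -0.6]
grip_width: 0.0455
gripper_force: 0.0
```

>>> {"name": "servo_tool", "arguments": {
  "moves": "0 0 0 0; 0 0 0 0; 0 0 0 0; 0 0 0 0; 0 0 0 0; 0 0 0 0; 0 0 0 0; 0 0 0 0; 0 0 0 0; 0 0 0 0",
  "claw": 0
}}

```text
clock: 45.1
tcp_pos: [0.457, 0.3172, 0.0139]
orientation: [-3.142, 0.002, -0.0]
wrist_force: [-0.4, 0.3, 2.5]
grip_width: 0.0174
gripper_force: 25.0
```

>>> {"name": "servo_tool", "arguments": {
  "moves": "0 0 -3 0; 0 0 -5 0; 0 0 -6 0; 0 0 -5 0; 0 3 -2 0; 0 6 0 0; 0 6 0 0; 0 6 0 0; 0 6 0 0; 0 6 0 0"
}}

```text
clock: 46.35
tcp_pos: [0.4561, -0.0146, 0.224]
orientation: [3.142, -0.001, 0.0]
wrist_force: [1.3, 1.1, -0.1]
grip_width: 0.0173
gripper_force: 25.0
```

>>> {"name": "servo_tool", "arguments": {
  "moves": "0.2 6 0 0; 0.3 6 0 0; 0.3 6 0 0; 0.3 5 0 0; 0 4 0 0; 0 2 0 0; 0 0 0 0; 0 0 0 0; 0 0 0 0; 0 0 0 0"
}}

```text
clock: 47.6
tcp_pos: [0.4675, -0.3021, 0.224]
orientation: [3.142, -0.0, 0.0]
wrist_force: [0.1, 0.1, -1.0]
grip_width: 0.0171
gripper_force: 25.0
```

```bash
python3 - <<'E'
from h import *
w=manip.snapshot("wrist");cv2.imwrite("pics/w12.png",w[:,:,::-1])
cv2.imwrite("pics/c12.png",cv2.resize(w[120:340,200:440],None,fx=2.5,fy=2.5)[:,:,::-1])
E
```

```text
(no output)
```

View pics/c12.png

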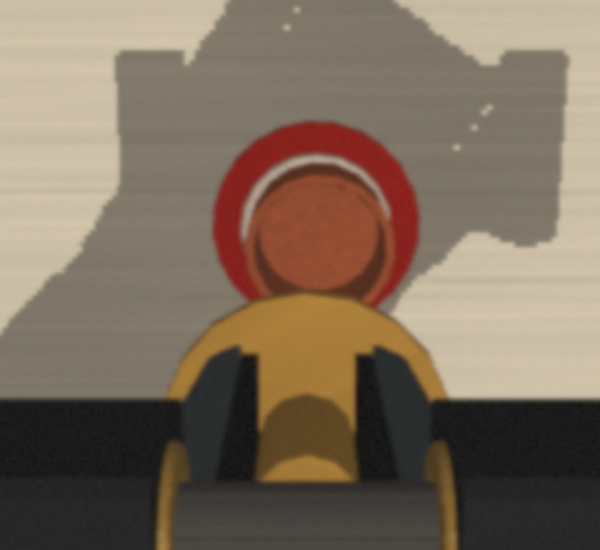

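Terracotta is seated in the red ring, its rim centred at crop (320,240). Place the lid.

>>> {"name": "servo_tool", "arguments": {
  "moves": "0 0.5 4 0; 0 0 4 0; 0 0 3 0; 0 0 2 0; 0 0 1 0; 0 0 0.9 0; 0 0 0.6 0; 0 0 0.4 0; 0 0 0 0; 0 0 0 0"
}}

```text
clock: 48.9
tcp_pos: [0.4675, -0.3079, 0.0652]
orientation: [3.141, -0.002, 0.001]
wrist_force: [0.2, 0.0, -0.8]
grip_width: 0.0176
gripper_force: 25.0
```

>>> {"name": "servo_tool", "arguments": {
  "moves": "0 0 0.1 0; 0 0 0.1 0; 0 0 0.1 0; 0 0 0 0; 0 0 0 0; 0 0 0 0; 0 0 0 0; 0 0 0 0; 0 0 0 0; 0 0 0 0"
}}

```text
clock: 50.15
tcp_pos: [0.4674, -0.3078, 0.062]
orientation: [3.142, -0.002, 0.0]
wrist_force: [0.7, 0.4, 1.0]
grip_width: 0.0174
gripper_force: 25.0
```

>>> {"name": "servo_tool", "arguments": {
  "moves": "0 0 0 0; 0 0 0 0; 0 0 0 0; 0 0 0 0; 0 0 -1 0; 0 0 -4 0; 0 0 -5 0; 0 0 -4 0; 0 0 -1 0; 0 0 0 0",
  "claw": 0.5
}}

```text
clock: 51.4
tcp_pos: [0.4674, -0.3078, 0.2124]
orientation: [3.141, -0.002, 0.001]
wrist_force: [0.0, 0.5, -1.0]
grip_width: 0.0458
gripper_force: 0.0
```

>>> {"name": "servo_tool", "arguments": {
  "moves": "0 0 0 0; 3 0 -2 0; 3 0 -2 0; 4 0 0 0; 4 0 0 0; 4 0 0 0; 2 0 0 0; 0 0 0 0; 0 0 0 0; 0 0 0 0"
}}

```text
clock: 52.65
tcp_pos: [0.6665, -0.3081, 0.2517]
orientation: [-3.141, 0.002, 0.001]
wrist_force: [-0.4, 0.5, 0.6]
grip_width: 0.0454
gripper_force: 0.0
```

```bash
python3 - <<'E'
from h import *
s=manip.snapshot("scene");t=manip.snapshot("top")
cv2.imwrite("pics/m13.png",np.hstack([cv2.resize(s[140:380,80:400],(400,300),interpolation=2),cv2.resize(t[100:400,120:520],(400,300))])[:,:,::-1])
E
```

```text
(no output)
```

View pics/m13.png

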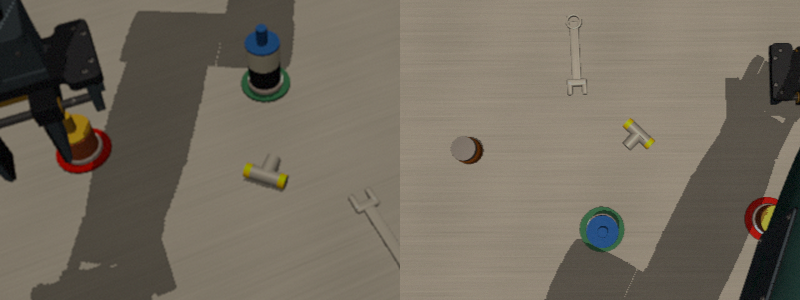

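The green stack and the bystanders are fine, but the arm hides the red stand at (85,140), so I move it aside for one last look.

>>> {"name": "servo_tool", "arguments": {
  "moves": "0 -4 0 0; 0 -5 0 0; 0 -5 0 0; 0 -5 0 0; 0 -5 0 0; 0 -5 0 0; 0 -5 0 0; 0 -3 0 0; 0 0 0 0; 0 0 0 0"
}}

```text
clock: 54.0
tcp_pos: [0.6676, 0.0614, 0.2521]
orientation: [3.141, -0.002, 0.0]
wrist_force: [0.1, -0.7, 0.1]
grip_width: 0.0459
gripper_force: 0.0
```

```bash
python3 - <<'E'
from h import *
s=manip.snapshot("scene");t=manip.snapshot("top")
cv2.imwrite("pics/m14.png",np.hstack([cv2.resize(s[200:300,90:223],(400,300),interpolation=2),cv2.resize(t[250:370,420:580],(400,300),interpolation=2)])[:,:,::-1])
E
```

```text
(no output)
```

View pics/m14.png

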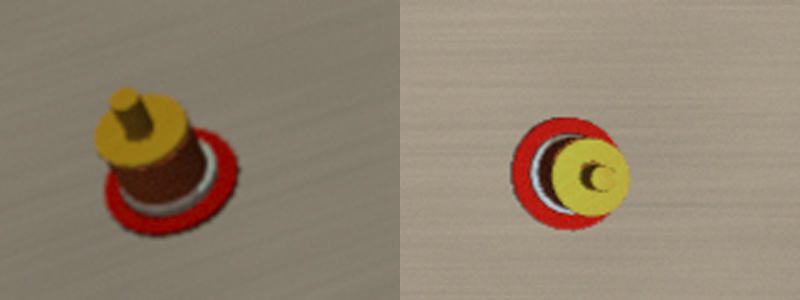

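The brass lid at (140,130) sits flat on the terracotta crucible in the red ring. I'm handing in.

```bash
python3 -c "
from station import manip
print(manip.job_done())"
```

```text
the job is handed in; nothing more can be done
None
```

Both charges are built in the order asked, they looked seated and upright in the last pictures, and the job is handed in at about 54 s; the jar, tee and wrench were not touched.

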